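# Lap two chip-guard plates down a sloped machine apron

## Task

Lap the two ribbed guard plates on the sloped bed like roof shingles, lower course first: slide the plate already lying on the bed downhill until its lower edge is square on the lower pair of marks. Then lay the other ribbed plate on the bed above it, rib up and the edge nearer the rib downhill, so that it overlaps the head of the first one and its lower edge is square on the upper pair of marks; leave both lying flat and still, and the other things on the bench where they are.

Things in the scene. Friction and masses are not known exactly. Their poses are not given: they have to be found in the camera images.
- bed: Fixed grey bed sloping 0.26 rad. Origin on the deck's face, on its centre line, 56 mm above the bench; +x downhill along the deck, y level across, +z square out of it. Deck x = -150 to +130 mm, 176 mm wide between two side cheeks (22 mm wide, tops 14 mm above the deck). Its lowest 75 mm: a flush dark steel starter course with a fixed 8 mm high rib at x = 118 mm.
- lower_line (a point): Point on the deck's face, on the centre line (bed x = +78 mm), midway between the lower pair of raised marks: white bars across the tops of the two cheeks, 4 mm wide, 6 mm high, tops 20 mm above the deck. Axes as the bed's.
- upper_line (a point): The same for the upper pair of marks (bed x = -2 mm), 80 mm farther uphill. Axes as the bed's.
- lower_plate: Loose aluminium plate, starts on the bed 35 to 75 mm too far uphill, a little askew. 120 mm long (x, downhill), 140 wide (y), 5 thick; 0.25 to 0.42 kg. Origin: centre of underside, +z up. A rib 14 mm thick (x), 120 long (y), standing 20 above the plate's face, crosses it at x = +15 mm. Friction holds it on the slope; pushing the rib slides it.
- lower_plate_edge (a point): Middle of the lower (downhill) edge of that plate, at its underside: plate x = +60 mm.
- lower_plate_head (a point): Middle of the upper (uphill) edge of that plate, at its underside: plate x = -60 mm.
- upper_plate: Second plate, like the first (same size, axes, rib), starting flat on the bench, rib up. When lapped, its head rests on the deck and its underside on the lower plate's head, so it lies 0.06 rad flatter than the deck, its lower edge 7.5 mm off the deck.
- upper_plate_edge (a point): Middle of the lower edge (nearer the rib) of the second plate, at its underside: plate x = +60 mm.
- upper_plate_head (a point): Middle of the upper edge of the second plate, at its underside: plate x = -60 mm.
- offcut: Bystander: plain aluminium bar offcut without a rib, 110 x 70 x 12 mm, lying on the bench near the second plate (the two swap places). Origin at the centre of its underside.
- hammer: Bystander: hammer lying on the bench beyond the bed.
- wrench: Bystander: wrench lying on the bench beyond the second plate.
- screwdriver: Bystander: screwdriver lying on the bench near the robot.
- spray_can: Bystander: standing grey can, 60 mm across, 170 mm high, to the right. Origin at the centre of its foot.
- grease_jar: Bystander: standing jar, 70 mm across, 80 mm high, to the right. Origin at the centre of its foot.
Not all that is in view belongs to the job. Leave any red look-alike of the upper_plate alone.

How it is judged:
By the outcome, as a careful person would: the job done as asked, in the order asked, and still so for the second after the job is handed in, with the robot touching nothing.
It also fails if it takes over 62 s, if anything falls off the work surface, if the arm or the gripper's body presses on something with over 40 N, if the wrist force passes 120 N, or if a joint passes its speed limit or range.

## Robot

A 7-joint arm with a two-finger parallel gripper is mounted at the origin on the work surface. World frame = base frame: x ahead of the robot, y to its left, z up, the work surface at z = 0. Lengths are in m, angles in rad, forces in N, time in s.
With the tool pointing down it reaches from about 0.4 to 0.85 m from the base axis. Payload 10.4 kg.
Tool frame: the origin (TCP) lies midway between the tips of the shut fingers; the grasp point (between the pads) lies 19 mm behind it; z points along the fingers, x is the direction in which the jaws open and shut, and the axes are right-handed (so a half turn about z gives the same grasp; the last joint's range is limited). The gripper opens to 85 mm and grips with 20 to 120 N. Pads are 22 mm wide; open, the fingers measure 114 mm over their backs; the gripper's body (76 mm by 85 mm) begins 54 mm behind the grasp point. The pads swing forward as they close: fully open they stand 13 mm farther back than shut.
Start: joints at [1.286, 0.332, -0.065, 1.46, 0.022, 1.35, -0.088], TCP at [0.162, -0.604, 0.231] pointing down, gripper open.
Joint ranges: [-2.6, 2.6], [-0.5, 2.12], [-1.47, 1.34], [0.16, 2.42], [-1.27, 4.41], [0.06, 2.06], [-2.6, 2.6]. Speed limits (rad/s): [2.22, 2.22, 2.79, 2.79, 3.14, 3.14, 3.14].

## Interface

Orientations are given as a unit quaternion [x, y, z, w].
In Python, from workcell import manip, cams gives the robot as it stands.
- The arm moves only by the tool move_arm, never from a script. Its argument "moves" is a list of rows, each a list of 7 numbers: the turn, a rotation vector about the tool's x, y, z in degrees, then the shift along the tool's x, y, z in m, then the finger opening in m, from 0 to 0.0854. A call has 1 to 10 rows; each row is the pose to reach, as a shift and turn from the pose commanded when the call began, along the tool's axes at that moment; what a row does not reach only later rows make up. A row lasts 1/10 s, in which the tool goes at most 50 mm and 8.59 degrees, less where a joint would pass 70% of its speed; a pose out of reach is approached as far as the arm can. A call with a gripper value outside its range is refused whole. The fingers move at their own pace and stop on an object; "grip_force" is the grip in N (left out, the last holds). Time passes only in rows, so rows that repeat a pose let the fingers close. It gives the time, the measured TCP pose, the force and the opening at its end, in the units of the state.
- manip.get_obs(): the state, without advancing time (a new reading comes with each control period).
- cams.camera(name): name is "scene" or "top" or "wrist"; returns the picture (420x560x3 uint8, red, green, blue); there is no depth.
- cams.camera_params(name): a dict with "fx", "fy", "cx", "cy" (pixels), "dist_coeffs" ([k1, k2, p1, p2, k3] as OpenCV has them; the pictures are not rectified), "xyz" and "rotation" of the camera in the world. Camera axes: x right, y up, looking along -z (the intrinsics and any distortion apply to the point x, -y, -z); pixel columns grow to the right and rows downward; lengths in m; the calibration is good to about 2 mm. A picture is of the moment at which its call begins: read the wrist's pose just before it. camera_params takes no time and is no camera call; for the wrist camera it gives the pose at the moment of the call.
- manip.hand_in(): hands the job in, once; it reports no verdict.
The state is a dict: "clock": time; "joint_pos": joint angles; "joint_velocities": joint speeds; "tau": joint torques, N m; "position": TCP position; "ee_rot": TCP orientation; "ft_force": force on the tool from outside, world axes, zero at the start; "torque": the same for the moment, N m; "grip_width": opening from 0.0 (shut) to 1.0 (fully open).
Only numpy, scipy, OpenCV 4.12 (cv2) and the standard library are available. Lean on these libraries where they do the work, as an engineer would, in place of code of your own. Each camera call takes 0.05 s, during which the arm holds its last target. There are 200 camera calls.

## Working session

There is one attempt and no reset: what is moved stays moved. The work goes in short steps, Python scripts to look and compute and a tool call to move; the robot and the scene stay as the last step left them, time stands still between calls to the robot, and variables do not carry over. Pictures are saved under pics/ and viewed, about 8 in all and at most 12, crops included, and the job is handed in when it is done.

Besides the shell and the picture viewer there is one more tool, called after ">>>" as name([rows], argument=value, ...), one row to a line, values as JSON. move_arm: Moves the arm, as the interface text tells. Its arguments: {"type":"object","properties":{"moves":{"type":"array","items":{"type":"array","items":{"type":"number"}}},"grip_force":{"type":"number"}},"required":["moves"]}

```bash
mkdir -p pics; ls; cat > look.py <<'E'
from workcell import manip,cams
import cv2,sys,pickle,numpy as np
def snap(n,tag):
    p=cams.camera_params(n); im=cams.camera(n)
    pickle.dump((p,im),open(f'pics/{tag}.pkl','wb')); cv2.imwrite(f'pics/{tag}.png',im[:,:,::-1]); return p,im
def load(tag): return pickle.load(open(f'pics/{tag}.pkl','rb'))
def KD(p): return np.array([[p['fx'],0,p['cx']],[0,p['fy'],p['cy']],[0,0,1.]]),np.array(p['dist_coeffs'],float)
def R(p):
    r=np.array(p['rotation'],float)
    if r.shape==(3,3): return r
    from scipy.spatial.transform import Rotation as Ro
    return Ro.from_quat(r).as_matrix()
def ray(p,uv):
    K,D=KD(p); q=cv2.undistortPoints(np.array(uv,float).reshape(-1,1,2),K,D).reshape(-1,2)
    d=np.c_[q[:,0],-q[:,1],-np.ones(len(q))]@R(p).T
    return np.array(p['xyz']),d
def onplane(p,uv,p0,n):
    o,d=ray(p,uv); n=np.array(n,float); t=((np.array(p0)-o)@n)/(d@n); return o+d*t[:,None]
def proj(p,X):
    K,D=KD(p); c=(np.array(X,float).reshape(-1,3)-np.array(p['xyz']))@R(p); c=c*[1,-1,-1]
    return cv2.projectPoints(c,np.zeros(3),np.zeros(3),K,D)[0].reshape(-1,2)
E
python3 - <<'E'
from look import *
a=snap('scene','s0');b=snap('top','t0')
for p,_ in (a,b): print(p)
print(manip.get_obs())
E
```

```text
pics
{'fx': 422.2805026363704, 'fy': 422.2805026363704, 'cx': 277.9366517725101, 'cy': 204.0189908601181, 'dist_coeffs': array([-0.04984864,  0.        ,  0.        ,  0.        ,  0.        ]), 'xyz': array([ 1.29065639, -0.53497535,  0.90792074]), 'rotation': array([0.34207723, 0.19405687, 0.47473394, 0.78737081])}
{'fx': 455.98295990527174, 'fy': 455.98295990527174, 'cx': 278.8784819909748, 'cy': 204.17566949429462, 'dist_coeffs': array([-0.07799984,  0.        ,  0.        ,  0.        ,  0.        ]), 'xyz': array([ 0.41409683, -0.13519195,  1.31105397]), 'rotation': array([-0.03224783,  0.02505702,  0.71017805, -0.70283665])}
{'clock': 0.1, 'joint_pos': array([ 1.28641977,  0.33279195, -0.06469065,  1.46084411,  0.02162227,
        1.34988207, -0.08845018]), 'joint_velocities': array([-0.00062274, -0.00103294,  0.00216484, -0.00329738,  0.00057649,
        0.00145536, -0.0003062 ]), 'tau': array([ 1.44708472e-03, -6.26747632e+01,  4.93233581e-02, -3.92430568e+01,
        1.63830497e-02,  6.90053843e-03, -1.41600822e-05]), 'position': array([ 0.16164981, -0.60339926,  0.23061223]), 'ee_rot': array([ 7.93365968e-01, -6.08744662e-01, -5.10853955e-04, -3.41939502e-04]), 'ft_force': array([ 0.1333959 , -0.58724261, -0.14209895]), 'torque': array([-0.02123159, -0.01561456, -0.03620285]), 'grip_width': 0.996026356009032}
```

View pics/s0.png

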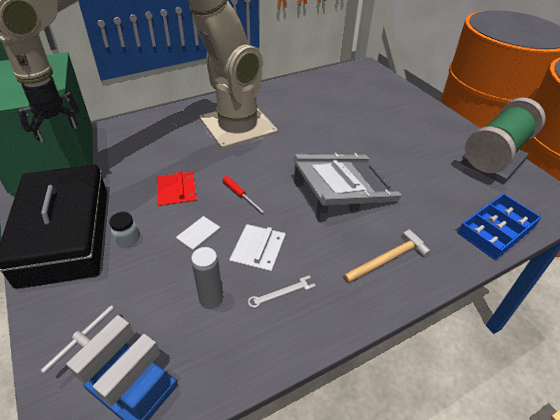

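View pics/t0.png

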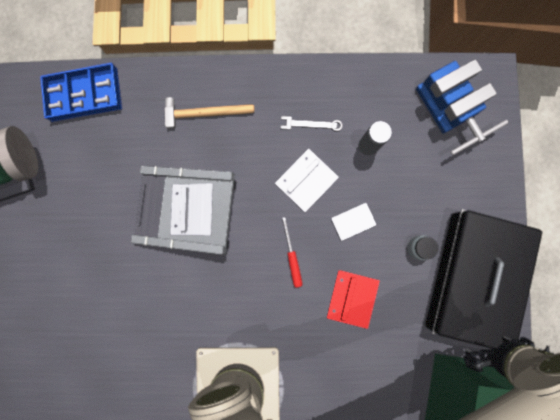

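Scene: the bed is at about (345,180), with the lower plate on it. Top: the bed is at (185,210), and its dark starter course on the left means downhill is +y.

Candidates in the top view:
- White ribbed plate at (307,180): fits, since it is aluminium with a rib.
- Plain white piece at (354,221): no rib, so it is the offcut.
- Red ribbed plate at (354,299): the look-alike, to be left alone.

I'll confirm with an enlarged crop.

```bash
python3 - <<'E'
from look import *
_,im=load('t0'); c=im[135:265,125:385]; cv2.imwrite('pics/c1.png',cv2.resize(c,None,fx=3,fy=3,interpolation=cv2.INTER_CUBIC)[:,:,::-1])
_,im=load('s0'); c=im[140:280,220:410]; cv2.imwrite('pics/c2.png',cv2.resize(c,None,fx=4,fy=4,interpolation=cv2.INTER_CUBIC)[:,:,::-1])
E
```

```text
(no output)
```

View pics/c1.png

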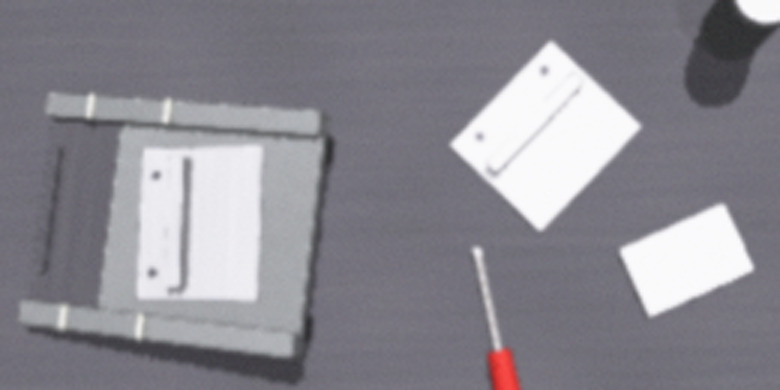

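View pics/c2.png

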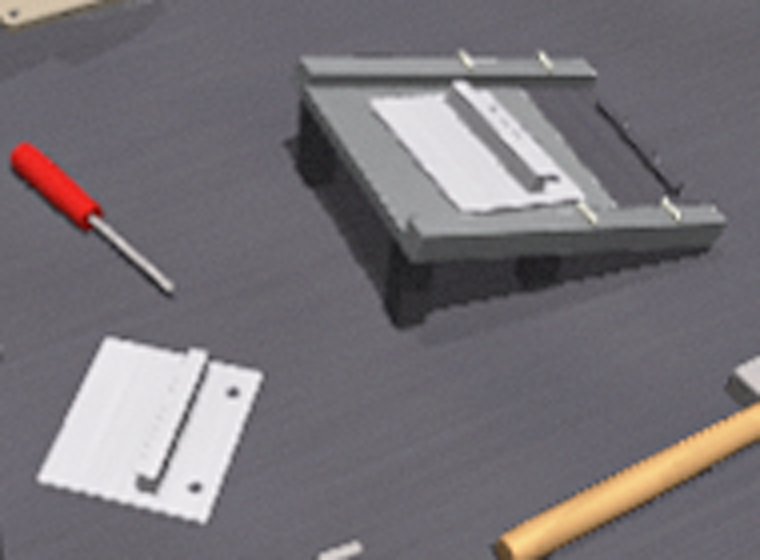

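Confirmed: the white ribbed plate, with crop corners at about (552,40), (640,127), (540,230) and (450,145), is the upper plate. Its rib and two holes are toward the upper left. Next come the rough poses.

```bash
cat >> look.py <<'E'
from scipy.spatial.transform import Rotation as Ro
def bedR(psi): return (Ro.from_euler('z',psi)*Ro.from_euler('y',.26)).as_matrix()
def fitbed(tri):  # tri: list of (xbed,ybed,zbed,world pt); fits origin xy, psi
    from scipy.optimize import least_squares
    B=np.array([t[0] for t in tri]);W=np.array([t[1] for t in tri])
    f=lambda v:((B@bedR(v[2]).T+[v[0],v[1],.056])-W)[:,:2].ravel()
    s=least_squares(f,[W[:,0].mean(),W[:,1].mean(),1.5]); return s.x,s.fun.reshape(-1,2)
def row(Rt,pt,o=None):
    o=o or manip.get_obs(); Rc=Ro.from_quat(o['ee_rot'])
    rv=np.degrees((Rc.inv()*Ro.from_matrix(Rt)).as_rotvec()); sh=Rc.inv().apply(np.array(pt)-o['position'])
    print('row',rv.round(2).tolist(),sh.round(4).tolist(),'n rows',round(max(np.linalg.norm(rv)/8.59,np.linalg.norm(sh)/.05),1))
E
python3 - <<'E'
from look import *
p,im=load('t0')
B=[(.078,.099,.02),(.078,-.099,.02),(-.002,.099,.02),(-.002,-.099,.02)]
uv=[(145.7,240.7),(155,170),(171.3,243.7),(180.7,171.7)]
def h(b): return .056-b[0]*np.sin(.26)+b[2]*np.cos(.26)
for sgn in (1,-1):
    W=[onplane(p,[u],[0,0,h(b)],[0,0,1])[0] for u,b in zip(uv,B)]
    x,r=fitbed([((b[0],sgn*b[1],b[2]),w) for b,w in zip(B,W)]); print(sgn,x,(r*1e3).round(1).tolist())
# upper plate mask
g=im.min(2).astype(np.uint8)
m=(g>200).astype(np.uint8); n,l,s,c=cv2.connectedComponentsWithStats(m)
for i in range(1,n):
    if s[i,4]>300:
        cn=cv2.findContours((l==i).astype(np.uint8),0,2)[0]; r=cv2.minAreaRect(max(cn,key=len)); 
        bx=onplane(p,cv2.boxPoints(r),[0,0,.005],[0,0,1])
        print(c[i].round(1),s[i,4],r,'W',bx[:,:2].mean(0).round(4),np.linalg.norm(np.diff(bx,axis=0),axis=1).round(4),bx[:,:2].round(3).tolist())
E
```

```text
1 [0.50787777 0.15539446 1.45033374] [[0.7, -0.3], [-0.3, -0.3], [0.1, -0.0], [-0.5, 0.6]]
-1 [0.5180319  0.23850527 4.58970512] [[-8.6, -76.8], [-9.7, -77.2], [9.5, 77.0], [8.8, 77.1]]
[282.5  22.9] 559 ((286.4181213378906, 25.93852424621582), (22.065176010131836, 52.22329330444336), 1.3639274835586548) W [ 1.0584 -0.1505] [0.1669 0.0669 0.1668] [[0.976, -0.115], [1.143, -0.12], [1.14, -0.187], [0.974, -0.18]]
[458.1  75.3] 515 ((458.2579040527344, 75.0716323852539), (11.65797233581543, 44.8150634765625), 60.524105072021484) W [ 0.9017 -0.6626] [0.1417 0.0353 0.1413] [[0.883, -0.593], [0.952, -0.716], [0.92, -0.732], [0.851, -0.609]]
[472.9  99.3] 523 ((472.9720153808594, 99.23570251464844), (11.761381149291992, 44.951507568359375), 60.75117111206055) W [ 0.8273 -0.703 ] [0.1414 0.0353 0.1411] [[0.809, -0.633], [0.877, -0.757], [0.845, -0.773], [0.778, -0.649]]
[309.6 123.5] 334 ((311.08551025390625, 122.98054504394531), (59.98642349243164, 11.061326026916504), 1.2188752889633179) W [ 0.7574 -0.2189] [0.0331 0.1756 0.0331] [[0.744, -0.131], [0.777, -0.132], [0.771, -0.307], [0.738, 
[... 425 characters left out ...]
((543.5, 214.5), (67.0, 31.0), 90.0) W [ 0.4821 -0.8987] [0.0965 0.1977 0.0953] [[0.581, -0.856], [0.58, -0.952], [0.383, -0.941], [0.385, -0.846]]
[191.9 208.7] 1852 ((191.5, 208.5), (51.0, 41.0), 90.0) W [0.5108 0.1301] [0.1198 0.1474 0.1188] [[0.585, 0.19], [0.584, 0.071], [0.437, 0.07], [0.437, 0.189]]
[353.4 221.2] 933 ((353.42266845703125, 221.2010498046875), (24.4698429107666, 38.17701721191406), 66.03751373291016) W [ 0.4691 -0.3357] [0.1103 0.0701 0.11  ] [[0.48, -0.271], [0.523, -0.373], [0.458, -0.4], [0.415, -0.299]]
[270.6 393.6] 671 ((269.5, 393.0), (52.0, 15.0), 90.0) W [-0.0135 -0.0907] [0.0423 0.1463 0.0423] [[0.06, -0.07], [0.06, -0.113], [-0.087, -0.111], [-0.087, -0.069]]
```

```bash
cat >> look.py <<'E'
BED=np.array([.50788,.15539,1.45033])
def bw(b): return bedR(BED[2])@np.array(b,float)+[BED[0],BED[1],.056]
FL=np.diag([1.,-1,-1])
E
python3 - <<'E'
from look import *
Rt=bedR(BED[2])@FL; o=manip.get_obs(); Rc=Ro.from_quat(o['ee_rot']).as_matrix()
for w in ([.4,-.4,.33],[.5,-.1,.33],bw([-.03,0,.22])): row(Rt,w,o)
E
```

```text
row [-20.61, -3.94, -156.88] [-0.1349, -0.2829, -0.0992] n rows 18.4
row [-20.61, -3.94, -156.88] [-0.3988, -0.4571, -0.0989] n rows 18.4
row [-20.61, -3.94, -156.88] [-0.6689, -0.5411, -0.0449] n rows 18.4
```

>>> move_arm([
  [0,0,-8,-0.027,-0.057,-0.02,0.085],
  [-2,0,-16,-0.054,-0.113,-0.04,0.085],
  [-4,0,-24,-0.08,-0.17,-0.06,0.085],
  [-5,-1,-32,-0.108,-0.226,-0.08,0.085],
  [-6,-1,-40,-0.135,-0.27,-0.099,0.085],
  [-7,-1,-48,-0.18,-0.3,-0.099,0.085],
  [-8,-1,-56,-0.225,-0.33,-0.099,0.085],
  [-9,-1,-64,-0.265,-0.36,-0.099,0.085],
  [-10,-2,-72,-0.31,-0.39,-0.099,0.085],
  [-11,-2,-80,-0.35,-0.42,-0.099,0.085],
])

```text
clock: 1.1
position: [0.4499, -0.2227, 0.3287]
ee_rot: [0.995, 0.048, -0.067, 0.06]
ft_force: [1.1, 0.2, -0.6]
grip_width: 0.996
```

```bash
python3 - <<'E'
from look import *
o=manip.get_obs();print(o['clock'],o['position'],o['joint_pos'].round(2))
row(bedR(BED[2])@FL,bw([-.03,0,.22]),o)
E
```

```text
1.1 [ 0.44987709 -0.22271823  0.32874693] [ 0.76  0.11 -0.54  1.55  0.21  1.59  0.31]
row [-9.9, -1.4, -76.54] [0.1034, -0.4002, -0.0076] n rows 9.0
```

>>> move_arm([
  [-1,0,-8,0.012,-0.046,-0.001,0.085],
  [-2,0,-16,0.024,-0.092,-0.002,0.085],
  [-3,0,-24,0.036,-0.138,-0.003,0.085],
  [-5,-1,-32,0.047,-0.184,-0.003,0.085],
  [-6,-1,-40,0.059,-0.23,-0.004,0.085],
  [-7,-1,-48,0.071,-0.276,-0.005,0.085],
  [-8,-1,-56,0.083,-0.32,-0.006,0.085],
  [-9,-1.3,-64,0.094,-0.36,-0.007,0.085],
  [-9.9,-1.4,-72,0.1034,-0.4,-0.0076,0.085],
  [-9.9,-1.4,-76.5,0.1034,-0.4,-0.0076,0.085],
])

```text
clock: 2.1
position: [0.5114, 0.1866, 0.275]
ee_rot: [0.739, 0.661, -0.097, 0.084]
ft_force: [0.4, -0.4, -0.2]
grip_width: 0.992
```

```bash
python3 - <<'E'
from look import *
o=manip.get_obs();print(o['clock'],o['position'],o['joint_pos'].round(2))
row(bedR(BED[2])@FL,bw([-.03,0,.22]),o)
p,im=snap('wrist','w1'); print(p['xyz'],manip.get_obs()['joint_velocities'].round(3))
E
```

```text
2.1 [0.51136987 0.1865741  0.27496285] [ 0.19  0.38 -0.96  1.47  0.47  1.65  0.67]
row [-0.05, -0.15, 0.48] [-0.004, 0.0002, -0.0003] n rows 0.1
[0.44654449 0.23088964 0.41226661] [ 0.043 -0.031  0.054  0.003 -0.006  0.014 -0.145]
```

View pics/w1.png

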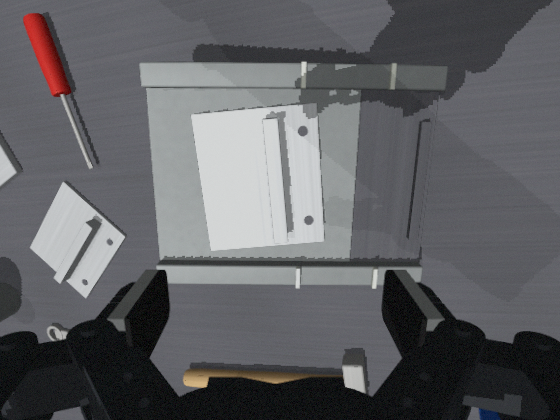

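The wrist view shows the lower plate's corners at about (192,114), (317,104), (324,240) and (211,250). The marks are at (304,75), (393,76), (298,278) and (376,278). I'll take a settled picture and measure these to subpixel accuracy.

```bash
cat >> look.py <<'E'
def corners(mask):
    cn=max(cv2.findContours(mask,0,cv2.CHAIN_APPROX_NONE)[0],key=cv2.contourArea)
    c=cn[:,0].astype(float); box=cv2.boxPoints(cv2.minAreaRect(cn))
    q=cv2.approxPolyDP(cv2.convexHull(cn),8,True)[:,0].astype(float)
    if len(q)!=4: print('poly',len(q),q.tolist()); q=box
    L=[]
    for i in range(4):
        a,b=q[i],q[(i+1)%4]; t=(b-a)/np.linalg.norm(b-a); n=np.array([-t[1],t[0]])
        s=(c-a)@t; d=(c-a)@n; k=(abs(d)<3)&(s>8)&(s<np.linalg.norm(b-a)-8)
        vx,vy,x0,y0=cv2.fitLine(c[k].astype(np.float32),cv2.DIST_HUBER,0,.01,.01).ravel(); L.append((np.array([x0,y0]),np.array([vx,vy])))
    out=[]
    for i in range(4):
        (a,u),(b,v)=L[i-1],L[i]; s=np.linalg.solve(np.c_[u,-v],b-a); out.append(a+s[0]*u)
    return np.array(out)
def marks(im,boxes,thr=None):
    o=[]
    for (x,y,w,h) in boxes:
        g=im[y-h:y+h+1,x-w:x+w+1].min(2).astype(float); wt=np.clip(g-np.percentile(g,60)-.5*(g.max()-np.percentile(g,60)),0,None)
        yy,xx=np.mgrid[y-h:y+h+1,x-w:x+w+1]; o.append(((wt*xx).sum()/wt.sum(),(wt*yy).sum()/wt.sum()))
    return o
MB=[(.078,.099,.02),(-.002,.099,.02),(.078,-.099,.02),(-.002,-.099,.02)]
E
python3 - <<'E'
from look import *
p,im=snap('wrist','w2')
mk=marks(im,[(376,278,8,13),(298,278,8,13),(393,76,8,13),(304,75,8,13)]); print(np.round(mk,1).tolist())
W=[onplane(p,[u],[0,0,.056-b[0]*np.sin(.26)+b[2]*np.cos(.26)],[0,0,1])[0] for u,b in zip(mk,MB)]
for s in (1,-1):
    x,r=fitbed([((b[0],s*b[1],b[2]),w) for b,w in zip(MB,W)]); print(s,x,(r*1e3).round(1).tolist())
g=cv2.cvtColor(im,cv2.COLOR_RGB2GRAY); print('deck',g[240,180],g[100,340],'plate',g[180,230],g[180,305])
E
```

```text
[[377.6, 277.5], [300.4, 277.4], [396.8, 71.9], [306.7, 67.2]]
1 [0.5175846  0.23908029 4.59391689] [[-10.6, -76.2], [7.6, 77.1], [-9.1, -77.0], [12.1, 76.1]]
-1 [0.50749292 0.15596205 1.44762403] [[-1.3, 0.1], [-1.8, -0.1], [0.3, 0.2], [2.8, -0.2]]
deck 168 88 plate 211 206
```

```bash
cat >> look.py <<'E'
BED=np.array([.50768,.15568,1.449])
def tobed(X): return (np.array(X)-[BED[0],BED[1],.056])@bedR(BED[2])
def bedplane(p,uv,z,tilt=0,x0=0):
    Rb=bedR(BED[2]); n=Rb@np.array([np.sin(-tilt),0,np.cos(tilt)]) if tilt else Rb[:,2]
    return tobed(onplane(p,uv,bw([x0,0,z]),n))
E
python3 - <<'E'
from look import *
p,im=load('w2'); g=cv2.cvtColor(im,cv2.COLOR_RGB2GRAY)
m=np.zeros_like(g); m[92:262,165:350]=(g[92:262,165:350]>190); m=cv2.morphologyEx(m,cv2.MORPH_CLOSE,np.ones((9,9)))
q=corners(m); print(q.round(1).tolist()); X=bedplane(p,q,.005); print((X*1e3).round(1).tolist())
print('len',(np.linalg.norm(X-np.roll(X,-1,0),axis=1)*1e3).round(1),'ctr',(X.mean(0)*1e3).round(1))
print('marks x,y',(bedplane(p,marks(im,[(376,278,8,13),(298,278,8,13),(393,76,8,13),(304,75,8,13)]),.02)*1e3).round(1).tolist())
E
```

```text
poly 5 [[319.0, 115.0], [326.0, 239.0], [214.0, 249.0], [194.0, 114.0], [298.0, 105.0]]
[[194.10000610351562, 113.19999694824219], [317.8999938964844, 102.9000015258789], [326.29998779296875, 239.39999389648438], [213.39999389648438, 249.10000610351562]]
[[-105.9, 61.4, 5.0], [10.9, 71.9, 5.0], [25.3, -64.4, 5.0], [-92.5, -76.5, 5.0]]
len [117.3 137.1 118.5 138.5] ctr [-40.5  -1.9   5. ]
marks x,y [[78.2, -100.2, 20.0], [-1.6, -100.6, 20.0], [78.2, 99.4, 20.0], [-1.8, 102.0, 20.0]]
```

```bash
cat >> look.py <<'E'
def tgt(x,y,z,yaw=0,tilt=0): # tool pose in bed coords (m, deg); tilt rad flatter than the deck
    return bedR(BED[2])@Ro.from_euler('y',-tilt).as_matrix()@Ro.from_euler('z',yaw,degrees=True).as_matrix()@FL, bw([x,y,z])
E
python3 - <<'E'
from look import *
o=manip.get_obs()
row(*tgt(-.0256,-.0004,.06,5.7),o);row(*tgt(-.0256,-.0004,.0075,5.7),o)
E
```

```text
row [-0.05, -0.02, -5.76] [0.0055, -0.0013, 0.1592] n rows 3.2
row [-0.05, -0.02, -5.76] [0.0055, -0.0013, 0.2117] n rows 4.2
```

>>> move_arm([
  [0,0,-3,0.003,-0.0007,0.045,0.05],
  [0,0,-5.7,0.0055,-0.0013,0.09,0.05],
  [0,0,-5.7,0.0055,-0.0013,0.13,0.05],
  [0,0,-5.7,0.0055,-0.0013,0.16,0.05],
  [0,0,-5.7,0.0055,-0.0013,0.16,0.05],
  [0,0,-5.7,0.0055,-0.0013,0.175,0.05],
  [0,0,-5.7,0.0055,-0.0013,0.19,0.05],
  [0,0,-5.7,0.0055,-0.0013,0.203,0.05],
  [0,0,-5.7,0.0055,-0.0013,0.21,0.05],
  [0,0,-5.7,0.0055,-0.0013,0.211,0.05],
], grip_force=40)

```text
clock: 3.2
position: [0.5057, 0.1316, 0.0704]
ee_rot: [0.711, 0.691, -0.101, 0.081]
ft_force: [-0.2, 0.2, -0.7]
grip_width: 0.582
```

>>> move_arm([
  [0,0,0,0,0,0,0.03],
  [0,0,0,0,0,0,0.02],
  [0,0,0,0,0,0,0.005],
  [0,0,0,0,0,0,0.0],
  [0,0,0,0,0,0,0.0],
  [0,0,0,0,0,0,0.0],
], grip_force=40)

```text
clock: 3.8
position: [0.5064, 0.1325, 0.0719]
ee_rot: [0.711, 0.692, -0.1, 0.081]
ft_force: [-0.4, 1.9, 5.1]
grip_width: 0.155
```

```bash
python3 - <<'E'
from look import *
o=manip.get_obs();print((tobed(o['position'])*1e3).round(2), o['ft_force'])
row(*tgt(.033,0,.0075,0),o)
p,im=snap('wrist','w3')
E
```

```text
[-26.42  -1.55   9.39] [-0.41657908  1.86195586  5.09478136]
row [0.08, -0.04, 5.42] [0.0593, 0.0041, 0.0019] n rows 1.2
```

>>> move_arm([
  [0,0,0.5,0.006,0.0005,-0.0005,0],
  [0,0,1.1,0.012,0.0011,-0.001,0],
  [0,0,1.7,0.018,0.0016,-0.001,0],
  [0,0,2.3,0.024,0.0022,-0.001,0],
  [0,0,2.8,0.03,0.0027,-0.001,0],
  [0,0,3.4,0.036,0.0033,-0.001,0],
  [0,0,4,0.042,0.0038,-0.001,0],
  [0,0,4.6,0.048,0.0044,-0.001,0],
  [0,0,5.2,0.054,0.005,-0.001,0],
  [0,0,5.7,0.0583,0.0054,-0.001,0],
])

```text
clock: 4.85
position: [0.5126, 0.1891, 0.0568]
ee_rot: [0.744, 0.655, -0.097, 0.086]
ft_force: [0.4, -0.4, -3.2]
grip_width: 0.151
```

```bash
python3 - <<'E'
from look import *
o=manip.get_obs();print((tobed(o['position'])*1e3).round(2), o['ft_force'])
row(*tgt(.033,0,.0075,0),o)
p,im=snap('wrist','w4')
E
```

```text
[32.45 -0.86  9.47] [ 0.38175929 -0.4240185  -3.16793878]
row [-0.01, -0.02, -0.31] [0.0005, -0.0009, 0.002] n rows 0.0
```

View pics/w4.png

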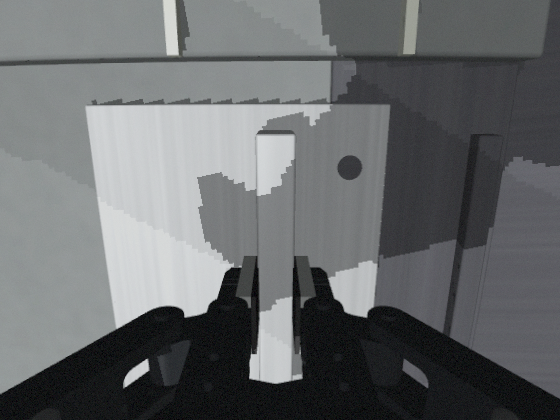

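The rib is held and the plate has moved. Its lower edge runs from (388,105) to about (377,290). I'll lower it, release and measure from above.

>>> move_arm([
  [0,0,0,0,0,0.001,0],
  [0,0,0,0,0,0.001,0.02],
  [0,0,0,0,0,0.001,0.03],
  [0,0,0,0,0,0.0,0.04],
  [0,0,0,0,0,-0.02,0.04],
  [0,0,0,0,0,-0.06,0.04],
  [0,0,0,0,0,-0.1,0.04],
  [0,0,0,-0.02,0,-0.15,0.04],
  [0,0,0,-0.02,0,-0.19,0.04],
  [0,0,0,-0.02,0,-0.19,0.04],
])

```text
clock: 5.9
position: [0.5175, 0.2201, 0.2518]
ee_rot: [0.744, 0.655, -0.093, 0.087]
ft_force: [-0.2, 0.0, -0.8]
grip_width: 0.469
```

```bash
python3 - <<'E'
from look import *
p,im=snap('wrist','w5x')
p,im=snap('wrist','w5');print(manip.get_obs()['clock'])
E
```

```text
6.0
```

View pics/w5.png

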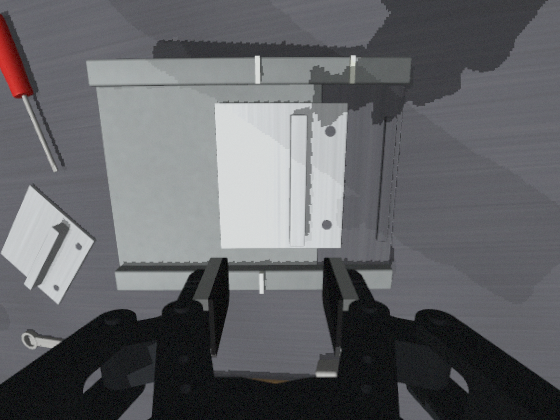

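The plate now sits with corners at about (216,104), (347,104), (341,247) and (221,248). The marks are at (353,68), (257,68) and (262,283), with one hidden by a finger. I'll fit the edge lines from row gradients.

```bash
cat >> look.py <<'E'
def vedge(g,x0,y0,x1,y1,w=7,sign=0,horiz=False):
    """subpixel edge points near the segment; returns Nx2"""
    g=g.astype(float); out=[]
    if horiz: return vedge(g.T,y0,x0,y1,x1,w,sign)[:,::-1]
    for y in range(min(y0,y1),max(y0,y1)+1):
        xc=x0+(x1-x0)*(y-y0)/(y1-y0); a=int(round(xc))-w; d=np.diff(g[y,a:a+2*w+1]); d=sign*d if sign else abs(d)
        k=int(d.argmax()); s=slice(max(k-1,0),k+2); v=np.clip(d[s],0,None)
        if d[k]>12: out.append((a+.5+(v*np.arange(max(k-1,0),max(k-1,0)+len(v))).sum()/v.sum(),y))
    return np.array(out)
def bedline(p,pts,z,along='y'):
    X=bedplane(p,pts,z); v=cv2.fitLine((X[:,:2]*1e3).astype(np.float32),cv2.DIST_HUBER,0,.01,.01).ravel()
    vx,vy,x,y=v
    return (x-y*vx/vy, np.degrees(-vx/vy)) if along=='y' else (y-x*vy/vx,np.degrees(vy/vx)) # intercept mm, yaw deg
E
python3 - <<'E'
from look import *
p,im=load('w5'); g=cv2.cvtColor(im,cv2.COLOR_RGB2GRAY)
f=lambda t:print(t)
print('lower edge x at y=0',bedline(p,vedge(g,347,110,341,242),.005))
print('head',bedline(p,vedge(g,216,110,221,242),.005))
print('side+',bedline(p,vedge(g,225,104,300,104,horiz=True),.005,'x'),'side-',bedline(p,vedge(g,230,248,330,248,horiz=True),.005,'x'))
for n,(x,y0,y1,z) in dict(lo=(353,58,80,.02),up=(257,58,80,.02),upm=(262,275,292,.02)).items():
    a=vedge(g,x-3,y0,x-3,y1,4,1);b=vedge(g,x+3,y0,x+3,y1,4,-1)
    A=bedplane(p,a,z);B=bedplane(p,b,z); print(n,np.median(A,0)*1e3,np.median(B,0)*1e3)
E
```

```text
lower edge x at y=0 (np.float32(77.85922), np.float32(-0.1707937))
head (np.float32(-41.40805), np.float32(-0.1349213))
side+ (np.float32(70.30597), np.float32(-0.29775825)) side- (np.float32(-68.925644), np.float32(-0.16944198))
lo [76.16417358 97.04583691 20.        ] [80.28043487 97.05140762 20.        ]
up [-3.63230253 97.26630886 20.        ] [ 0.47862821 97.23996967 20.        ]
upm [  -3.5383901  -100.81805896   20.        ] [   0.72514761 -100.84209551   20.        ]
```

Lower course is done: edge at 77.9 mm against a mark centre of 78.2 mm, yaw about -0.15°. Now to the upper plate.

```bash
cat >> look.py <<'E'
def flat(yaw): return Ro.from_euler('z',yaw).as_matrix()@FL
E
python3 - <<'E'
from look import *
o=manip.get_obs(); row(flat(.79),[.601,-.192,.21],o); row(flat(.79),[.601,-.192,.25],o)
E
```

```text
row [5.03, 14.26, 37.24] [-0.3732, 0.1355, 0.1374] n rows 8.4
row [5.03, 14.26, 37.24] [-0.3835, 0.1356, 0.0987] n rows 8.4
```

>>> move_arm([
  [0.5,1.5,4,-0.043,0.015,0.011,0.05],
  [1,3,8,-0.086,0.03,0.022,0.05],
  [1.7,4.7,12.3,-0.128,0.045,0.033,0.05],
  [2.3,6.3,16.5,-0.17,0.06,0.044,0.05],
  [2.8,7.9,20.7,-0.213,0.075,0.055,0.05],
  [3.3,9.5,24.8,-0.256,0.09,0.066,0.05],
  [3.9,11,29,-0.298,0.105,0.077,0.05],
  [4.5,12.7,33.1,-0.34,0.12,0.088,0.05],
  [5.03,14.26,37.24,-0.3732,0.1355,0.1374,0.05],
  [5.03,14.26,37.24,-0.3732,0.1355,0.1374,0.05],
])

```text
clock: 7.0
position: [0.5977, -0.1999, 0.2037]
ee_rot: [0.925, 0.379, -0.004, -0.001]
ft_force: [0.4, 0.2, -0.8]
grip_width: 0.587
```

```bash
python3 - <<'E'
from look import *
snap('wrist','w6x'); o=manip.get_obs(); p,im=snap('wrist','w6'); print(o['clock'],o['position'],proj(p,[[.683,-.209,.005],[.582,-.111,.005],[.498,-.196,.005],[.598,-.295,.005]]).round(0).tolist())
g=cv2.cvtColor(im,cv2.COLOR_RGB2GRAY); m=(g>150).astype(np.uint8); m=cv2.morphologyEx(m,cv2.MORPH_CLOSE,np.ones((9,9)))
n,l,s,c=cv2.connectedComponentsWithStats(m)
for i in range(1,n):
    if s[i,4]>3000: print(s[i],c[i])
E
```

```text
7.05 [ 0.59785227 -0.19814782  0.20360361] [[329.0, 250.0], [332.0, 104.0], [200.0, 105.0], [208.0, 251.0]]
[  200   106   133   145 17438] [266.16842528 179.57300149]
[  34  124   95  129 7904] [ 79.87841599 188.30819838]
```

View pics/w6.png

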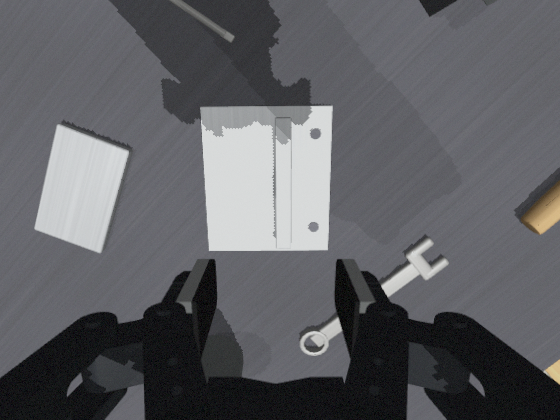

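The plate is at (200–332, 106–251) px with its rib at x≈284, matching the top-view prediction within 2 px. The offcut at (82,188) and the wrench are clear.

```bash
python3 - <<'E'
from look import *
p,im=load('w6'); g=cv2.cvtColor(im,cv2.COLOR_RGB2GRAY); m=(g>130).astype(np.uint8); m[:95]=0;m[262:]=0;m[:,:180]=0;m[:,350:]=0
m=cv2.morphologyEx(m,cv2.MORPH_CLOSE,np.ones((9,9))); q=corners(m)
X=onplane(p,q,[0,0,.005],[0,0,1]); print(q.round(1).tolist(),X[:,:2].round(4).tolist(),np.linalg.norm(X-np.roll(X,-1,0),axis=1).round(4))
q=q[np.argsort(q[:,0])]; X=onplane(p,q,[0,0,.005],[0,0,1])
d=X[2:].mean(0)-X[:2].mean(0); c=X.mean(0); yaw=np.arctan2(d[1],d[0]); t=c+.015*np.array([np.cos(yaw),np.sin(yaw),0]); print('ctr',c,'yaw',yaw,'rib',t)
# rib top edges z=.025
rib=bool(1); E=[onplane(p,vedge(g,276,150,276,240,4),[0,0,.025],[0,0,1]),onplane(p,vedge(g,291,125,291,240,4),[0,0,.025],[0,0,1])]
u=np.array([np.cos(yaw),np.sin(yaw),0]); print('rib edges along x from ctr',[round(float(np.median((e-c)@u)),4) for e in E if len(e)])
o=manip.get_obs(); row(flat(yaw),[t[0],t[1],.06],o); row(flat(yaw),[t[0],t[1],.0095],o)
E
```

```text
[[331.79998779296875, 106.9000015258789], [327.29998779296875, 250.0], [208.1999969482422, 250.0], [200.1999969482422, 106.9000015258789]] [[0.5836, -0.113], [0.6817, -0.21], [0.5974, -0.2945], [0.4994, -0.1967]] [0.1379 0.1193 0.1384 0.1188]
ctr [ 0.59053325 -0.20355856  0.005     ] yaw 0.7842418458152135 rib [ 0.60115211 -0.19296423  0.005     ]
rib edges along x from ctr [0.0066, 0.0224]
row [-0.34, 0.26, 0.12] [0.0036, 0.0014, 0.1456] n rows 2.9
row [-0.34, 0.26, 0.12] [0.0039, 0.0017, 0.1961] n rows 3.9
```

>>> move_arm([
  [0,0,0,0.001,0,0.045,0.05],
  [-0.3,0.3,0.1,0.002,0.001,0.09,0.05],
  [-0.3,0.3,0.1,0.0036,0.0014,0.13,0.05],
  [-0.3,0.3,0.1,0.0036,0.0014,0.15,0.05],
  [-0.3,0.3,0.1,0.0038,0.0016,0.17,0.05],
  [-0.3,0.3,0.1,0.0039,0.0017,0.182,0.05],
  [-0.3,0.3,0.1,0.0039,0.0017,0.19,0.05],
  [-0.3,0.3,0.1,0.0039,0.0017,0.196,0.05],
  [-0.3,0.3,0.1,0.0039,0.0017,0.196,0.05],
  [-0.3,0.3,0.1,0.0039,0.0017,0.196,0.05],
], grip_force=60)

```text
clock: 8.1
position: [0.6047, -0.1907, 0.0139]
ee_rot: [0.923, 0.384, 0.003, 0.002]
ft_force: [0.0, -0.8, 0.3]
grip_width: 0.584
```

>>> move_arm([
  [0,0,0,0,0,0,0.03],
  [0,0,0,0,0,0,0.02],
  [0,0,0,0,0,0,0.005],
  [0,0,0,0,0,0,0.0],
  [0,0,0,0,0,0,0.0],
  [0,0,0,0,0,0,0.0],
], grip_force=60)

```text
clock: 8.7
position: [0.6044, -0.1913, 0.0139]
ee_rot: [0.923, 0.384, 0.002, 0.002]
ft_force: [-2.3, -1.9, 5.8]
grip_width: 0.143
```

```bash
python3 - <<'E'
from look import *
o=manip.get_obs(); print(o['position'],Ro.from_quat(o['ee_rot']).as_matrix()[:,0].round(3),o['grip_width'],o['ft_force'].round(1))
row(*tgt(-.047,0,.08,0,.06),o)
E
```

```text
[ 0.60442513 -0.19134769  0.01391587] [0.705 0.709 0.003] 0.14254469337488743 [-2.3 -1.9  5.8]
row [-3.44, -11.12, -37.79] [0.1585, -0.2974, -0.1325] n rows 7.2
```

Gripped; the opening matches the rib. Lift, then travel at height.

>>> move_arm([
  [0,0,0,0,0,0,0],
  [0,0,0,0,0,-0.01,0],
  [0,0,0,0,0,-0.03,0],
  [0,0,0,0,0,-0.06,0],
  [0,0,0,0,0,-0.1,0],
  [0,0,0,0,0,-0.14,0],
  [0,0,0,0,0,-0.17,0],
  [0,0,0,0,0,-0.17,0],
  [0,0,0,0,0,-0.17,0],
], grip_force=80)

```text
clock: 9.6
position: [0.6032, -0.1905, 0.1833]
ee_rot: [0.923, 0.384, 0.003, 0.001]
ft_force: [-1.2, -0.8, -3.6]
grip_width: 0.135
```

```bash
python3 - <<'E'
from look import *
o=manip.get_obs(); print(o['position'],o['ft_force'].round(1),o['grip_width'])
row(*tgt(-.0475,-.0012,.10,0,.06),o)
E
```

```text
[ 0.603243   -0.19050872  0.18326025] [-1.2 -0.8 -3.6] 0.135239867711354
row [-3.46, -11.15, -37.75] [0.1629, -0.2986, 0.0176] n rows 6.8
```

>>> move_arm([
  [-0.4,-1.3,-4.2,0.018,-0.033,0.0,0],
  [-0.8,-2.5,-8.4,0.036,-0.066,0.002,0],
  [-1.1,-3.7,-12.6,0.054,-0.1,0.004,0],
  [-1.5,-5,-16.8,0.072,-0.133,0.006,0],
  [-1.9,-6.2,-21,0.09,-0.166,0.008,0],
  [-2.3,-7.4,-25.2,0.109,-0.2,0.01,0],
  [-2.7,-8.7,-29.4,0.127,-0.233,0.012,0],
  [-3.1,-9.9,-33.6,0.145,-0.266,0.014,0],
  [-3.5,-11.1,-37.75,0.163,-0.2986,0.0176,0],
  [-3.5,-11.1,-37.75,0.163,-0.2986,0.0176,0],
])

```text
clock: 10.6
position: [0.5031, 0.1417, 0.1631]
ee_rot: [0.741, 0.664, -0.075, 0.064]
ft_force: [-0.2, -0.1, -2.9]
grip_width: 0.134
```

>>> move_arm([
  [0,0,0,0,0,0,0],
  [0,0,0,0,0,0,0],
  [0,0,0,0,0,0,0],
  [0,0,0,0,0,0,0],
])

```text
clock: 11.0
position: [0.5068, 0.1343, 0.1647]
ee_rot: [0.746, 0.659, -0.074, 0.066]
ft_force: [-0.5, -0.0, -2.1]
grip_width: 0.135
```

```bash
python3 - <<'E'
from look import *
p,im=snap('wrist','w7'); o=manip.get_obs(); print(o['clock'],(tobed(o['position'])*1e3).round(1),o['ft_force'].round(1))
row(*tgt(-.0475,-.0012,.03,0,.06),o); row(*tgt(-.0475,-.0012,.0187,0,.06),o)
snap('scene','s7')
E
```

```text
11.05 [-48.3  -1.7  99.7] [-0.5  0.4 -2.5]
row [0.01, -0.04, -0.1] [-0.0034, -0.0005, 0.0696] n rows 1.4
row [0.01, -0.04, -0.1] [-0.0041, -0.0005, 0.0809] n rows 1.6
```

View pics/w7.png

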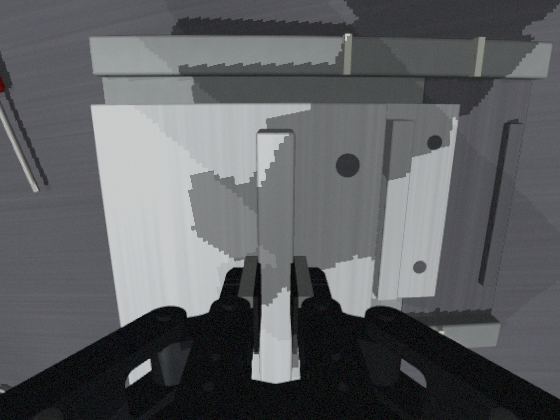

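>>> move_arm([
  [0,0,0,-0.001,0,0.02,0],
  [0,0,0,-0.002,0,0.04,0],
  [0,0,0,-0.003,0,0.055,0],
  [0,0,0,-0.0038,-0.0003,0.065,0],
  [0,0,0,-0.0038,-0.0003,0.0698,0],
  [0,0,0,-0.0038,-0.0003,0.0698,0],
  [0,0,0,-0.0038,-0.0003,0.0698,0],
  [0,0,0,-0.0038,-0.0003,0.0698,0],
])

```text
clock: 11.9
position: [0.5046, 0.1185, 0.0979]
ee_rot: [0.745, 0.659, -0.074, 0.066]
ft_force: [-0.5, -0.1, -2.3]
grip_width: 0.138
```

```bash
python3 - <<'E'
from look import *
p,im=snap('wrist','w8'); o=manip.get_obs(); print(o['clock'],(tobed(o['position'])*1e3).round(1),o['ft_force'].round(1))
row(*tgt(-.0475,-.0012,.0187,0,.06),o)
E
```

```text
11.95 [-46.8  -1.4  30.8] [ 0.  -0.  -1.8]
row [0.09, -0.07, -0.0] [-0.0014, -0.0002, 0.012] n rows 0.2
```

>>> move_arm([
  [0,0,0,-0.0005,0,0.003,0],
  [0,0,0,-0.001,0,0.006,0],
  [0,0,0,-0.0014,-0.0002,0.008,0],
  [0,0,0,-0.0014,-0.0002,0.0095,0],
  [0,0,0,-0.0014,-0.0002,0.0105,0],
  [0,0,0,-0.0014,-0.0002,0.0105,0],
  [0,0,0,-0.0014,-0.0002,0.0105,0],
  [0,0,0,-0.0014,-0.0002,0.0105,0],
])

```text
clock: 12.75
position: [0.5037, 0.1148, 0.0873]
ee_rot: [0.745, 0.659, -0.074, 0.066]
ft_force: [-0.8, 0.7, -2.6]
grip_width: 0.137
```

```bash
python3 - <<'E'
from look import *
p,im=snap('wrist','w9'); o=manip.get_obs(); print(o['clock'],(tobed(o['position'])*1e3).round(1),o['ft_force'].round(1),o['torque'].round(2))
row(*tgt(-.0475,-.0012,.0187,0,.06),o)
E
```

```text
12.8 [-47.8  -1.   19.7] [ 0.   0.4 -2.6] [ 0.42 -0.05  0.  ]
row [0.04, -0.05, -0.01] [0.0002, 0.0002, 0.001] n rows 0.0
```

View pics/w9.png

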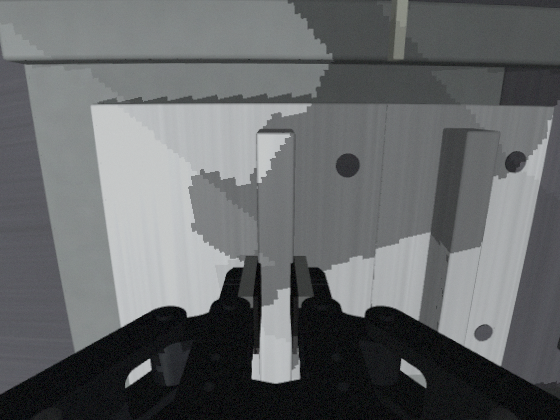

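```bash
python3 - <<'E'
from look import *
p,im=load('w9'); g=cv2.GaussianBlur(cv2.cvtColor(im,cv2.COLOR_RGB2GRAY),(1,5),0)
def ve(g,x0,y0,x1,y1,w,thr):
    out=[]
    for y in range(y0,y1+1):
        xc=x0+(x1-x0)*(y-y0)/(y1-y0);a=int(round(xc))-w;d=abs(np.diff(g[y,a:a+2*w+1].astype(float)))
        k=int(d.argmax())
        if d[k]>thr: out.append((a+k+.5,y))
    return np.array(out)
e=ve(g,388,110,375,285,8,4); print(len(e),e[::12].tolist())
for z in (.0125,.0135): print('edge',z,bedline(p,e,z))
a=vedge(g,396,10,393,50,6,1);b=vedge(g,405,10,404,50,6,-1)
for q in (a,b): X=bedplane(p,q,.02); print('mark',(np.median(X,0)*1e3).round(2)) if len(q) else 0
h=vedge(g,92,110,118,290,8); print('head',bedline(p,h,.0055))
E
```

```text
170 [[385.5, 110.0], [384.5, 122.0], [384.5, 136.0], [382.5, 148.0], [381.5, 160.0], [380.5, 172.0], [381.5, 184.0], [380.5, 196.0], [377.5, 208.0], [376.5, 220.0], [375.5, 234.0], [375.5, 248.0], [373.5, 260.0], [372.5, 272.0], [371.5, 284.0]]
edge 0.0125 (np.float32(-2.040964), np.float32(-0.23930821))
edge 0.0135 (np.float32(-2.4041455), np.float32(-0.23930821))
mark [-3.71 95.74 20.  ]
mark [ 0.31 95.84 20.  ]
head (np.float32(-121.20102), np.float32(0.13533793))
```

The edge is at about -2.1 mm against a mark centre of -1.7 mm, and square. I'll nudge +0.4 mm, lower to contact and release gently.

>>> move_arm([
  [0,0,0,0.0003,0,0.0005,0],
  [0,0,0,0.0005,0,0.001,0],
  [0,0,0,0.0005,0,0.0015,0],
  [0,0,0,0.0005,0,0.002,0],
  [0,0,0,0.0005,0,0.002,0],
  [0,0,0,0.0005,0,0.002,0],
  [0,0,0,0.0005,0,0.002,0],
])

```text
clock: 13.5
position: [0.5037, 0.115, 0.0861]
ee_rot: [0.745, 0.659, -0.074, 0.066]
ft_force: [-4.7, -0.3, 9.7]
grip_width: 0.139
```

>>> move_arm([
  [0,0,0,0,0,-0.0004,0],
  [0,0,0,0,0,-0.0007,0],
  [0,0,0,0,0,-0.0007,0.014],
  [0,0,0,0,0,-0.0007,0.018],
  [0,0,0,0,0,-0.0007,0.025],
  [0,0,0,0,0,-0.001,0.035],
  [0,0,0,0,0,-0.002,0.04],
  [0,0,0,0,0,-0.02,0.04],
  [0,0,0,0,0,-0.05,0.04],
  [0,0,0,0,0,-0.09,0.04],
])

```text
clock: 14.5
position: [0.5049, 0.132, 0.1733]
ee_rot: [0.745, 0.659, -0.075, 0.065]
ft_force: [0.7, 0.0, 0.1]
grip_width: 0.47
```

>>> move_arm([
  [0,0,0,0,-0.02,-0.04,0.06],
  [0,0,0,0,-0.05,-0.08,0.085],
  [0,0,0,0,-0.05,-0.11,0.085],
  [0,0,0,0,-0.05,-0.11,0.085],
  [0,0,0,0,-0.05,-0.11,0.085],
  [0,0,0,0,-0.05,-0.11,0.085],
])

```text
clock: 15.1
position: [0.4585, 0.1595, 0.2801]
ee_rot: [0.745, 0.659, -0.075, 0.066]
ft_force: [0.1, -0.5, -0.2]
grip_width: 0.994
```

```bash
python3 - <<'E'
from look import *
p,im=snap('wrist','w10'); snap('scene','s10'); snap('top','t10'); print(manip.get_obs()['clock'])
for b in [(-2,99,20),(-2,-99,20),(78,99,20),(78,-99,20),(-2,70,12.5),(-2,-70,12.5),(78,70,5),(78,-70,5)]: print(b,proj(p,[bw(np.array(b)/1e3)]).round(1).tolist())
E
```

```text
15.25
(-2, 99, 20) [[325.0, 128.7]]
(-2, -99, 20) [[317.9, 318.7]]
(78, 99, 20) [[409.7, 128.8]]
(78, -99, 20) [[391.0, 315.9]]
(-2, 70, 12.5) [[322.4, 159.1]]
(-2, -70, 12.5) [[317.6, 291.0]]
(78, 70, 5) [[400.7, 157.6]]
(78, -70, 5) [[388.6, 285.3]]
```

View pics/w10.png

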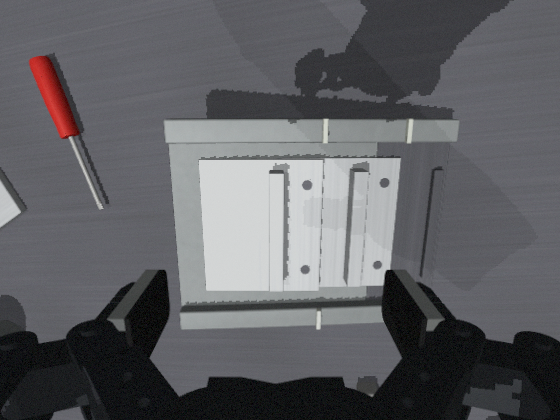

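The plates are lapped: the upper edge runs from (323,159) to about (318,291), in line with the upper marks at (325,130) and (319,319). The lower edge runs from (400,158) to about (389,285). Now the numbers, with a check that the other things stayed put.

```bash
python3 - <<'E'
from look import *
p,im=load('w10'); g=cv2.cvtColor(im,cv2.COLOR_RGB2GRAY); gb=cv2.GaussianBlur(g,(1,5),0)
print('low edge',bedline(p,vedge(g,400,164,389,268),.005))
def ve(g,x0,y0,x1,y1,w):
    return np.array([(int(round(x0+(x1-x0)*(y-y0)/(y1-y0)))-w+.5+int(abs(np.diff(g[y,int(round(x0+(x1-x0)*(y-y0)/(y1-y0)))-w:][:2*w+1].astype(float))).argmax()),y) for y in range(y0,y1+1)])
print('up edge',bedline(p,ve(gb,322,165,318,285,4),.0125),'up head',bedline(p,vedge(g,201,165,206,285),.0053))
print('up sides',bedline(p,vedge(g,205,158,265,158,5,horiz=True),.008,'x'),bedline(p,vedge(g,210,291,265,291,5,horiz=True),.008,'x'))
for n,x,y0,y1 in (('up+',325,120,140),('up-',319,311,327),('lo+',410,120,140)):
    a=vedge(g,x-2,y0,x-2,y1,4,1);b=vedge(g,x+2,y0,x+2,y1,4,-1); print(n,[(np.median(bedplane(p,q,.02),0)*1e3).round(2)[:2].tolist() for q in (a,b)])
_,a=load('t0');_,b=load('t10'); d=(cv2.absdiff(a,b).max(2)>50).astype(np.uint8); n,l,s,c=cv2.connectedComponentsWithStats(cv2.morphologyEx(d,cv2.MORPH_OPEN,np.ones((3,3)))); print([(s[i].tolist()) for i in range(1,n) if s[i,4]>20])
_,c2=load('s10'); cv2.imwrite('pics/s10c.png',cv2.resize(c2[120:300,180:450],None,fx=2.9,fy=2.9,interpolation=cv2.INTER_CUBIC)[:,:,::-1])
E
```

```text
low edge (np.float32(77.52335), np.float32(-0.16045271))
up edge (np.float32(-1.3289049), np.float32(-0.09418588)) up head (np.float32(-120.6007), np.float32(0.010092515))
up sides (np.float32(69.13472), np.float32(-0.41708526)) (np.float32(-71.64391), np.float32(-1.7711332))
up+ [[-3.68, 97.79], [0.18, 97.79]]
up- [[-3.62, -99.25], [0.49, -99.42]]
lo+ [[76.0, 97.85], [80.2, 97.86]]
[[276, 149, 62, 62, 2085], [4, 171, 182, 236, 13801], [55, 172, 37, 35, 645], [153, 182, 16, 35, 396], [209, 187, 12, 51, 325], [186, 188, 3, 13, 39], [113, 201, 35, 37, 648], [185, 210, 3, 20, 60], [158, 218, 15, 12, 159], [151, 252, 38, 23, 442], [516, 337, 44, 47, 1062], [184, 348, 34, 43, 680], [465, 351, 13, 9, 87], [479, 350, 32, 14, 279], [523, 372, 7, 5, 27], [519, 380, 10, 7, 37], [223, 384, 29, 15, 250], [482, 385, 78, 35, 1738], [149, 386, 60, 34, 1216], [475, 387, 40, 28, 557], [208, 397, 39, 23, 531], [262, 397, 4, 13, 41], [251, 401, 5, 6, 27]]
```

View pics/s10c.png

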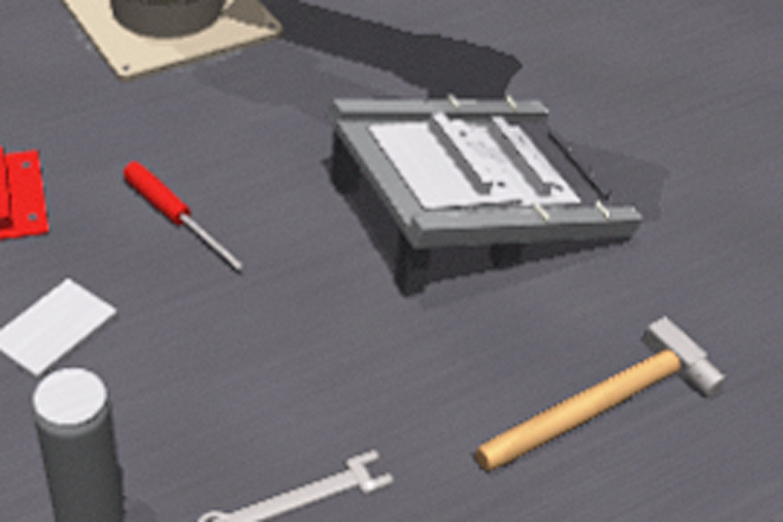

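Both edges are within about 0.6 mm of their marks and square to about 0.2°. The only top-view changes are the arm and its shadow, the bed, and the spot the plate left. I'm handing in.

```bash
python3 -c "
from workcell import manip
print(manip.hand_in())"
```

```text
the job is handed in; nothing more can be done
None
```

Both plates are lapped as asked, and I handed the job in at about 15 s of the 62 s allowed. I gripped the lower plate by its rib and slid it downhill onto the lower marks. Then I picked the second plate up by its rib, laid it over the first plate's head, released it and backed the arm clear.

| Last check (wrist camera, after release) | Plate edge | Mark centre | Off by | Yaw |
|---|---|---|---|---|
| Lower plate, lower edge | 77.5 mm | 78.1 mm | −0.6 mm | −0.16° |
| Upper plate, lower edge | −1.3 mm | −1.65 mm | +0.3 mm | −0.1° |

- **Lower plate reading:** it measured 77.9 mm before the second plate was laid, a difference of about 0.3 mm. That is within measuring error, but a small shift can't be ruled out.
- **Upper plate sides:** the two side-edge fits disagreed (−0.4° and −1.8°). I took the short −1.8° fit, close to the cheek's shadow, to be the poor one, because the head edge (0.0°) and lower edge both say square. The plate sits about 1 mm off the centre line.
- **Hidden mark:** the lower mark on the side away from the robot was hidden by a finger in the last views. The lower mark centre therefore comes from the other one, which agrees with the first picture, where all four were visible.
- **Lying flat:** I judged this by eye from the wrist and scene views and did not measure height.
- **Other things on the bench:** the top-view before-and-after comparison showed changes only at the arm and its shadow, the bed, and where the upper plate had been.
- **Forces:** the highest wrist force reported at the end of a move was about 11 N.

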